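# Point out a titration sample and its beaker, then confirm

## Task

Show the bench camera which sample goes where: point at the sample bottle with the orange cap by holding the fingertips straight above the middle of its cap, a few centimetres off at most, for two full seconds, then point in the same way for two seconds at the beaker on the stirrer, just above the middle of its mouth. Then press the blue key on the titrator fully down and let it go. Do not touch or move the bottles, the beaker or the mouse, do not point at the other two bottles or pass low over their caps, and leave the red key alone.

Things in the scene. Friction and masses are not known exactly. Their poses are not given: they have to be found in the camera images.
- orange_bottle: The sample to point at: loose round white plastic jar, its screw cap orange, with a paper label, 48 mm across, 85 mm tall, standing upright; origin at the centre of its underside, z up
- orange_cap (a point): centre of the top face of the orange cap, 85 mm above the bottle's underside; z up. Pointing at it means the fingertips stand clear of it and straight above it (the point between the finger pads, 19 mm behind the tips, some 25 to 70 mm above this point)
- blue_bottle: Another sample, leave alone: loose round white plastic jar, its screw cap blue, with a paper label, 48 mm across, 85 mm tall, standing upright; origin at the centre of its underside, z up
- blue_cap (a point): centre of the top face of the blue cap; z up
- green_bottle: Another sample, leave alone: loose round white plastic jar, its screw cap green, with a paper label, 48 mm across, 85 mm tall, standing upright; origin at the centre of its underside, z up
- green_cap (a point): centre of the top face of the green cap; z up
- stirrer: magnetic stirrer, fixed: black box 200 mm (its x) by 160 mm (its y) with a round white ceramic plate (130 mm across, top 60 mm above the bench, its centre 25 mm towards the stirrer's +x); origin at the centre of its underside, z up
- beaker: loose straight-sided clear glass beaker with a blue line round its rim and another halfway down, 70 mm across and 85 mm tall, empty, standing on the stirrer's white plate; origin at the centre of its underside, z up
- beaker_rim (a point): centre of the beaker's mouth, level with its rim, about 145 mm above the bench; z up. Pointing at it is done as for the orange cap, with the fingertips clear above the rim
- titrator: titrator, fixed: black and grey console 260 mm deep (its x), 200 mm wide (its y); 55 mm high at its front edge (-x side), then a panel rising 20 degrees to a flat back 111 mm high with white fittings up to 129 mm; a screen on the upper panel, blue and red keys side by side on the lower panel, 76 mm between centres; origin at the centre of its underside, z up
- ok_key_top (a point): centre of the top of the blue key, a round push key 28 mm across (blue key to the titrator's +y side, which is the left seen from the robot); its z axis points out of the sloping panel, 20 degrees from vertical; the key is pressed along -z. It moves with the key
- ok_key (a joint): travel of the blue key: 0 up, 0.006 m fully down; a spring pushes it up, about 5 N at full travel
- stop_key_top (a point): centre of the top of the red key, same shape as the blue key, to the titrator's -y side; z axis out of the panel
- stop_key (a joint): travel of the red key: 0 up, 0.006 m fully down; must not be pressed
- mouse: loose black computer mouse, 105 by 58 mm, 34 mm high, in front of the titrator; origin at the centre of its underside, z up
Things that resemble listed ones, but are neither listed nor needed, are in the scene too. Of the things that look like the beaker, the largest one is meant.

How it is judged:
By the outcome, as a careful person would: the job done as asked, in the order asked, and still so for the second after the job is handed in, with the robot touching nothing.
It also fails if it takes over 51 s, if anything falls off the work surface, if the arm or the gripper's body presses on something with over 40 N, if the wrist force passes 120 N, or if a joint passes its speed limit or range.

## Robot

A 6-joint arm with a two-finger parallel gripper is mounted at the origin on the work surface. World frame = base frame: x ahead of the robot, y to its left, z up, the work surface at z = 0. Lengths are in m, angles in rad, forces in N, time in s.
With the tool pointing down it reaches from about 0.35 to 0.975 m from the base axis. Payload 4.9 kg.
Tool frame: the origin (TCP) lies between the finger pads, 19 mm behind the fingertips; this is the grasp point; z points along the fingers, y is the line along which they close (so a half turn about z gives the same grasp; the last joint's range is limited). The gripper opens to 85 mm and grips with 20 to 120 N. Pads are 22 mm wide; open, the fingers measure 114 mm over their backs; the gripper's body (76 mm by 85 mm) begins 54 mm behind the grasp point. The pads swing forward as they close: fully open they stand 13 mm farther back than shut.
Start: joints at [-1.252, 0.053, 1.613, -0, 1.476, -0.119], TCP at [0.265, -0.566, 0.25] pointing down, gripper open.
Joint ranges: [-3.01, 3.01], [-1.01, 2.22], [0.06, 2.58], [-1.02, 4.17], [0.09, 2.62], [-3.14, 3.14]. Speed limits (rad/s): [2.57, 2.57, 3.14, 3.14, 3.14, 3.14].

## Interface

Orientations are given as a unit quaternion [w, x, y, z].
In Python, from plant import manip, imaging gives the robot as it stands.
- The arm moves only by the tool play_rows, never from a script. Its argument "commands" is a list of rows, each a list of 6 numbers: the shift along the tool's x, y, z in mm, then the turn, a rotation vector about the tool's x, y, z in degrees. A call has 1 to 5 rows; each row shifts and turns the commanded pose from where the row before left it, along the tool's axes as they then stand; what a row does not reach is not made up. A row lasts 1/12 s, in which the tool goes at most 41.7 mm and 7.16 degrees, less where a joint would pass 70% of its speed; a pose out of reach is approached as far as the arm can. A call is refused whole if a number of a shift passes 41.7 or a number of a turn 7.16, either way. A call with a gripper value outside its range is refused whole. "hand" is the finger opening in mm, from 0 to 85.4, set as the call begins (left out, the last holds). The fingers move at their own pace and stop on an object; the grip force is fixed at half the most. Time passes only in rows, so rows that do not move let the fingers close. It gives the time, the measured TCP pose, the force, the opening and the grip force at its end, in the units of the state.
- manip.state(): the state, without advancing time (a new reading comes with each control period).
- imaging.grab_frame(name): name is "scene" or "top" or "wrist"; returns a dict with "image" (400x640x3 uint8, red, green, blue), "fx", "fy", "cx", "cy" (pixels), "R" (3x3) and "t" (3): a world point X has camera coordinates R X + t; the wrist camera has in their place "mount" (4x4, takes a point from camera to tool coordinates, whose origin is the TCP and whose axes are the flange's). Camera axes: x right, y down, z forward; pixel columns grow to the right and rows downward; lengths in m; the calibration is good to about 2 mm. A picture is of the moment at which its call begins: read the wrist's pose just before it. There is no depth.
- manip.job_done(): hands the job in; it is judged then, once.
The state is a dict: "time": time; "joint_pos": joint angles; "joint_vel": joint speeds; "joint_efforts": joint torques, N m; "tool_pos": TCP position; "tool_rot": TCP orientation; "contact_force": force on the tool from outside, world axes, zero at the start; "ft_torque": the same for the moment, N m; "gripper_width": opening from 0.0 (shut) to 1.0 (fully open); "grasp_force": force on a finger pad.
Only numpy, scipy, OpenCV 4.12 (cv2) and the standard library are available. Lean on these libraries where they do the work, as an engineer would, in place of code of your own. Each camera call takes 0.05 s, during which the arm holds its last target. There are 200 camera calls.

## Working session

There is one attempt and no reset: what is moved stays moved. The work goes in short steps, Python scripts to look and compute and a tool call to move; the robot and the scene stay as the last step left them, time stands still between calls to the robot, and variables do not carry over. Pictures are saved under pics/ and viewed, at most 10 in all, crops included, and the job is handed in when it is done.

Besides the shell and the picture viewer there is one more tool, called after "Call:" as name(argument=value, ...), one argument or row to a line, values as JSON. play_rows: Moves the arm, as the interface text tells. Its arguments: {"type":"object","properties":{"commands":{"type":"array","items":{"type":"array","items":{"type":"number"}}},"hand":{"type":"number"}},"required":["commands"]}

```bash
mkdir -p pics; python3 - <<'E'
from plant import manip, imaging
import cv2,pickle,numpy as np
s=manip.state(); print(s['time'],s['tool_pos'],s['tool_rot'],s['gripper_width'])
d={}
for n in ['scene','top']:
    f=imaging.grab_frame(n); d[n]=f
    cv2.imwrite(f'pics/{n}0.png',f['image'][:,:,::-1])
    print(n,f['fx'],f['cx'],f['cy'],np.round(f['R'],3).tolist(),f['t'])
pickle.dump(d,open('f0.pkl','wb'))
E
```

```text
0.0 [ 0.26476369 -0.56548703  0.2487385 ] [-1.05012394e-03  9.76141390e-01  2.17133302e-01 -1.10068679e-04] 0.9973001344167224
scene 487.7882897244108 327.49891881952925 203.22402460852257 [[0.389, 0.921, 0.004], [0.79, -0.332, -0.515], [-0.473, 0.204, -0.857]] [-0.16536831 -0.36646475  1.53898383]
top 406.7282623031224 320.28329001297425 203.2727276288222 [[0.021, -1.0, -0.006], [-0.992, -0.02, -0.127], [0.127, 0.008, -0.992]] [-0.05157492  0.51615608  1.04899594]
```

View pics/scene0.png

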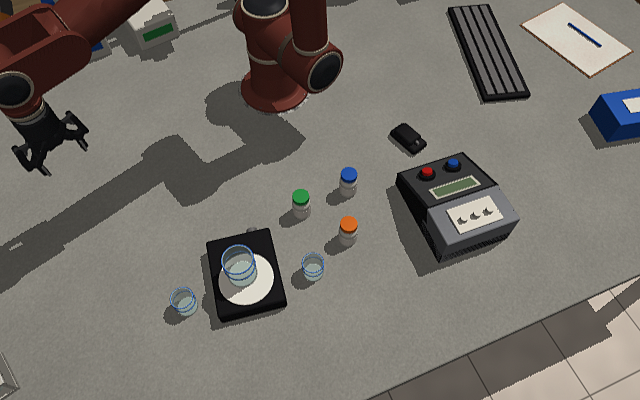

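View pics/top0.png

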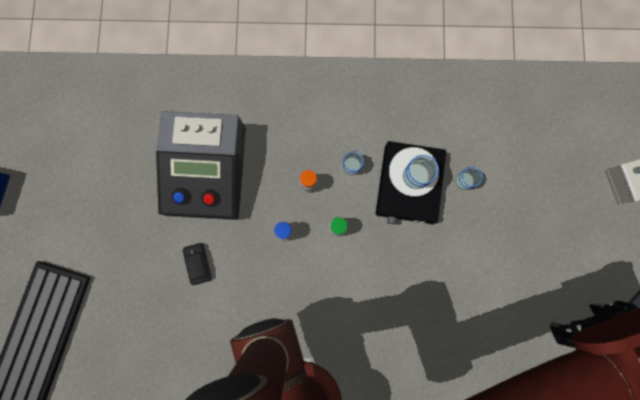

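The scene view shows the orange cap at (348,225), with the other caps blue (348,175) and green (301,197). The beaker candidates are the large one on the stirrer (239,258) and small beakers at (183,300) and (313,265) on the bench; I choose the one on the stirrer. The blue round key is at (453,163) and the red key at (428,172). In the top view these are: orange (308,179), beaker (420,170), blue key (179,197).

```bash
cat > h.py <<'E'
import numpy as np,cv2,pickle
def ray(f,u,v):
    d=f['R'].T@np.array([(u-f['cx'])/f['fx'],(v-f['cy'])/f['fy'],1.]); return -f['R'].T@f['t'],d/np.linalg.norm(d)
def onz(f,u,v,z):
    o,d=ray(f,u,v); return o+d*(z-o[2])/d[2]
def tri(rs):
    A=sum(np.eye(3)-np.outer(d,d) for o,d in rs); b=sum((np.eye(3)-np.outer(d,d))@o for o,d in rs)
    p=np.linalg.solve(A,b); return p,[np.linalg.norm(np.cross(p-o,d)) for o,d in rs]
def proj(f,X):
    c=f['R']@np.array(X)+f['t']; return [f['fx']*c[0]/c[2]+f['cx'],f['fy']*c[1]/c[2]+f['cy']]
def blob(img,hue,near,r=14,smin=120,vmin=60):
    h=cv2.cvtColor(img,cv2.COLOR_RGB2HSV); m=(h[...,0]>=hue[0])&(h[...,0]<=hue[1])&(h[...,1]>smin)&(h[...,2]>vmin)
    yy,xx=np.mgrid[:400,:640]; m&=(np.hypot(xx-near[0],yy-near[1])<r)
    y,x=np.nonzero(m); return x.mean(),y.mean(),len(x),x.min(),x.max(),y.min(),y.max()
E
python3 - <<'E'
from h import *
d=pickle.load(open('f0.pkl','rb'));S,T=d['scene'],d['top']
for n,hue,a,b in [('orange',(3,18),(348,225),(308,179)),('blue',(105,125),(348,175),(283,230)),('green',(50,80),(301,197),(339,226)),('okkey',(100,125),(453,163),(179,197)),('red',(0,179),(428,172),(209,199))]:
    if n=='red': hue=(0,6)
    p=blob(S['image'],hue,a);q=blob(T['image'],hue,b)
    X,e=tri([ray(S,*p[:2]),ray(T,*q[:2])]); print(n,np.round(p,1),np.round(q,1),X.round(4),np.round(e,4),onz(S,*p[:2],.083).round(3),onz(T,*q[:2],.083).round(3))
c=[]
for f,(u,v) in((S,(245,268)),(T,(418,170))):
    c.append(cv2.resize(f['image'][v-32:v+32,u-40:u+40],None,fx=5,fy=5,interpolation=2))
o=[cv2.resize(f['image'][v-32:v+32,u-40:u+40],None,fx=5,fy=5,interpolation=2) for f,(u,v) in((S,(348,215)),(T,(308,190)))]
cv2.imwrite('pics/crop.png',cv2.resize(np.vstack([np.hstack(c),np.hstack(o)]),(750,600))[:,:,::-1])
E
```

```text
orange [348.3 224.3 251.  340.  357.  216.  233. ] [308.1 177.9 235.  300.  316.  170.  186. ] [ 0.5762 -0.0089  0.0783] [0.0001 0.0001] [ 0.578 -0.01   0.083] [ 0.575 -0.009  0.083]
blue [348.5 174.2 202.  341.  356.  167.  182. ] [282.4 229.9 225.  274.  290.  222.  238. ] [0.4414 0.0525 0.0791] [0.0004 0.0004] [0.444 0.051 0.083] [0.441 0.053 0.083]
green [300.2 195.8 190.  292.  308.  189.  204. ] [338.6 225.4 216.  331.  346.  218.  233. ] [ 0.4557 -0.0886  0.0813] [0.0001 0.0001] [ 0.457 -0.089  0.083] [ 0.456 -0.089  0.083]
okkey [452.7 162.6  77.  448.  458.  159.  167. ] [178.3 196.8 111.  173.  184.  191.  202. ] [0.5191 0.3179 0.0881] [0.0007 0.0007] [0.516 0.32  0.083] [0.52  0.32  0.083]
red [426.9 171.   84.  422.  432.  167.  175. ] [208.2 198.5 117.  202.  214.  193.  204. ] [0.5163 0.2422 0.0877] [0.0004 0.0004] [0.514 0.244 0.083] [0.517 0.244 0.083]
```

View pics/crop.png

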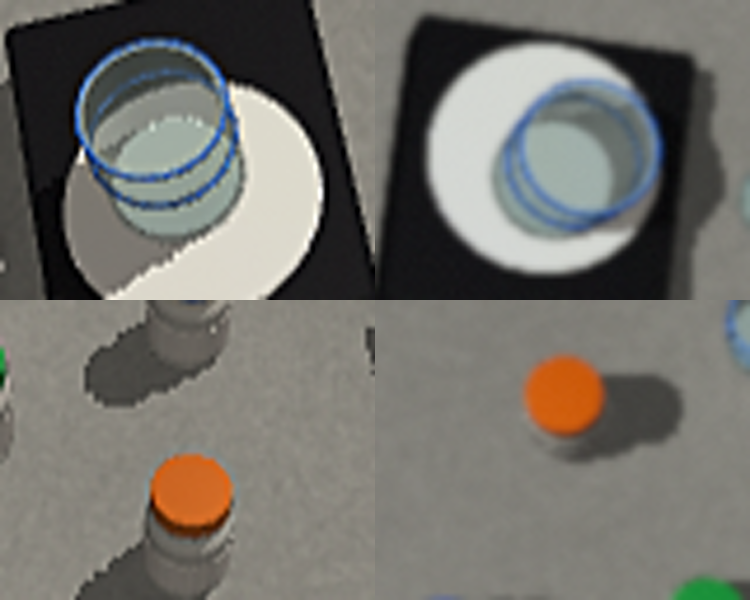

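The crop confirms the orange-capped jar, and the tall beaker stands on the white plate. In full-image pixels its rim ellipse is centred at scene (237.3,259.0) and top (423.7,169.3).

```bash
cat >> h.py <<'E'
from scipy.spatial.transform import Rotation as Ro
def R_of(s): return Ro.from_quat(np.roll(s['tool_rot'],-1))
E
python3 - <<'E'
from h import *
from plant import manip
d=pickle.load(open('f0.pkl','rb'));S,T=d['scene'],d['top']
X,e=tri([ray(S,237.3,259.0),ray(T,423.7,169.3)]);print('rim',X.round(4),np.round(e,4))
s=manip.state();R=R_of(s);p=s['tool_pos']
for t in ([.577,-.009,.25],[.577,-.009,.13]):
    print(np.round(R.inv().apply(np.array(t)-p)*1000,1)); p=np.array(t)
p=X;print('beaker from orange',np.round(R.inv().apply(p-np.array([.577,-.009,.145]))*1000,1))
E
```

```text
rim [ 0.591  -0.2886  0.1419] [0.0009 0.0009]
[ 5.187e+02 -3.717e+02 -3.000e-01]
[ -0.    0.2 120. ]
beaker from orange [-105.8  259.2    2.6]
```

Call:
play_rows(
  commands=[
    [0,0,0,0,0,0],
  ],
  hand=0,
)

```text
time: 0.18
tool_pos: [0.2648, -0.5657, 0.2491]
tool_rot: [-0.001, 0.976, 0.217, -0.0]
contact_force: [-0.2, 0.3, -1.3]
gripper_width: 0.884
grasp_force: 0.0
```

Call:
play_rows(
  commands=[
    [20,-14,0,0,0,0],
    [26,-19,0,0,0,0],
    [26,-19,0,0,0,0],
    [26,-19,0,0,0,0],
    [26,-19,0,0,0,0],
  ],
)

```text
time: 0.6
tool_pos: [0.3394, -0.4306, 0.2496]
tool_rot: [-0.0, 0.976, 0.217, -0.0]
contact_force: [0.2, -0.8, 0.2]
gripper_width: 0.142
grasp_force: 0.0
```

Call:
play_rows(
  commands=[
    [26,-19,0,0,0,0],
    [26,-19,0,0,0,0],
    [26,-19,0,0,0,0],
    [26,-19,0,0,0,0],
    [26,-19,0,0,0,0],
  ],
)

```text
time: 1.02
tool_pos: [0.417, -0.2892, 0.2498]
tool_rot: [-0.0, 0.976, 0.217, 0.0]
contact_force: [1.1, 0.0, -0.6]
gripper_width: -0.001
grasp_force: 0.0
```

Call:
play_rows(
  commands=[
    [26,-19,0,0,0,0],
    [26,-19,0,0,0,0],
    [26,-19,0,0,0,0],
    [26,-19,0,0,0,0],
    [26,-19,0,0,0,0],
  ],
)

```text
time: 1.43
tool_pos: [0.4944, -0.1481, 0.2499]
tool_rot: [0.0, 0.976, 0.217, 0.0]
contact_force: [1.2, -0.6, -0.7]
gripper_width: 0.0
grasp_force: 0.0
```

Call:
play_rows(
  commands=[
    [26,-19,0,0,0,0],
    [26,-18,0,0,0,0],
    [26,-13,0,0,0,0],
    [16,-4,0,0,0,0],
    [0,0,0,0,0,0],
  ],
)

```text
time: 1.85
tool_pos: [0.5576, -0.0586, 0.2496]
tool_rot: [-0.0, 0.976, 0.219, 0.0]
contact_force: [-0.1, -0.3, -0.2]
gripper_width: -0.005
grasp_force: 0.0
```

```bash
python3 - <<'E'
from h import *
from plant import manip,imaging
s=manip.state();R=R_of(s);p=s['tool_pos'];print(s['time'],p,R.as_matrix().round(3).tolist(),s['gripper_width'])
print(np.round(R.inv().apply(np.array([.577,-.009,.13])-p)*1000,1))
f=imaging.grab_frame('wrist');M=np.array(f['mount'])
# wrist as world camera
Rc=R.as_matrix()@M[:3,:3];tc=R.as_matrix()@M[:3,3]+p
f['R']=Rc.T;f['t']=-Rc.T@tc
pickle.dump(f,open('w1.pkl','wb'));cv2.imwrite('pics/w1.png',f['image'][:,:,::-1])
print('cap proj',proj(f,[.577,-.009,.085]))
E
```

```text
1.85 [ 0.55755909 -0.05857096  0.24964143] [[0.904, 0.427, 0.0], [0.427, -0.904, 0.001], [0.0, -0.001, -1.0]] -0.00454902679302977
[ 38.7 -36.4 119.7]
cap proj [np.float64(276.7732585338745), np.float64(144.16816371764048)]
```

View pics/w1.png

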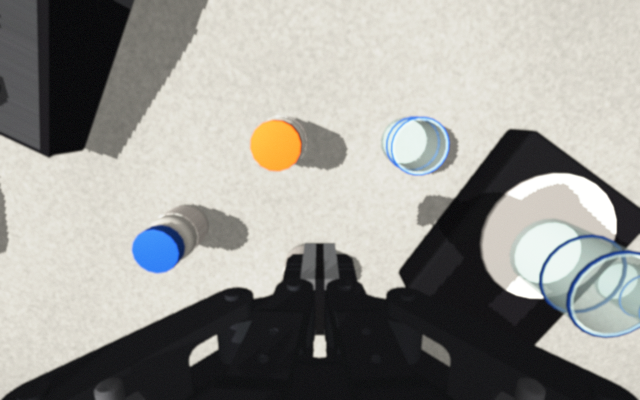

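The wrist view puts the orange cap at (276,145), against a prediction of (277,144), so the estimate holds. I go over it, lower and hold.

Call:
play_rows(
  commands=[
    [14,-13,0,0,0,0],
    [15,-14,0,0,0,0],
    [10,-9,10,0,0,0],
    [0,0,25,0,0,0],
    [0,0,30,0,0,0],
  ],
)

```text
time: 2.32
tool_pos: [0.5776, -0.012, 0.1863]
tool_rot: [0.001, 0.976, 0.217, 0.002]
contact_force: [0.1, -0.8, -1.4]
gripper_width: 0.001
grasp_force: 0.0
```

Call:
play_rows(
  commands=[
    [0,0,28,0,0,0],
    [0,0,18,0,0,0],
    [0,0,8,0,0,0],
    [0,0,0,0,0,0],
    [0,0,0,0,0,0],
  ],
)

```text
time: 2.73
tool_pos: [0.5763, -0.0122, 0.1311]
tool_rot: [0.0, 0.976, 0.217, -0.0]
contact_force: [-0.6, -0.5, 0.3]
gripper_width: 0.002
grasp_force: 0.0
```

```bash
python3 - <<'E'
from h import *
from plant import manip,imaging
s=manip.state();R=R_of(s);p=s['tool_pos'];print(s['time'],p)
print(np.round(R.inv().apply(np.array([.577,-.009,.13])-p)*1000,1))
f=imaging.grab_frame('wrist');M=np.array(f['mount'])
Rc=R.as_matrix()@M[:3,:3];f['R']=Rc.T;f['t']=-Rc.T@(R.as_matrix()@M[:3,3]+p)
print('tip proj',proj(f,R.apply([0,0,.019])+p),'cap proj',proj(f,[.577,-.009,.085]))
cv2.imwrite('pics/w2.png',f['image'][:,:,::-1])
E
```

```text
2.7333 [ 0.57627059 -0.01223446  0.13112665]
[ 2.  -2.6  1.1]
tip proj [np.float64(321.01041081771075), np.float64(259.3145326596201)] cap proj [np.float64(315.8136236263078), np.float64(234.42302973039187)]
```

View pics/w2.png

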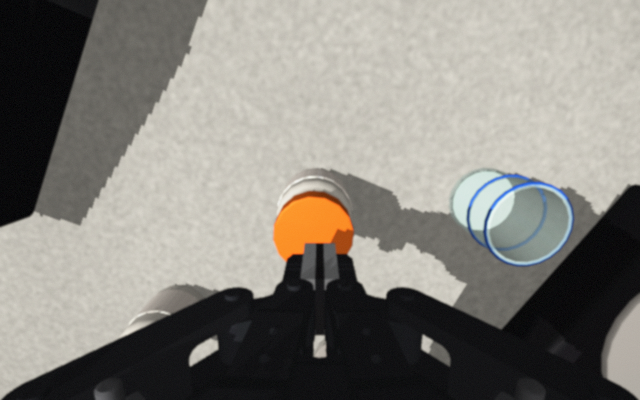

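The tips stand over the cap, whose visible circle is centred near (313,233) against a predicted (316,234). I nudge 2–3 mm, then hold.

Call:
play_rows(
  commands=[
    [2,-3,1,0,0,0],
    [0,0,0,0,0,0],
    [0,0,0,0,0,0],
    [0,0,0,0,0,0],
    [0,0,0,0,0,0],
  ],
)

```text
time: 3.2
tool_pos: [0.5771, -0.0082, 0.1305]
tool_rot: [0.0, 0.976, 0.217, 0.0]
contact_force: [0.3, 1.1, -0.9]
gripper_width: -0.0
grasp_force: 0.0
```

Call:
play_rows(
  commands=[
    [0,0,0,0,0,0],
    [0,0,0,0,0,0],
    [0,0,0,0,0,0],
    [0,0,0,0,0,0],
    [0,0,0,0,0,0],
  ],
)

```text
time: 3.62
tool_pos: [0.5769, -0.0082, 0.13]
tool_rot: [-0.0, 0.976, 0.217, -0.0]
contact_force: [-0.4, -0.5, -0.2]
gripper_width: -0.001
grasp_force: 0.0
```

Call:
play_rows(
  commands=[
    [0,0,0,0,0,0],
    [0,0,0,0,0,0],
    [0,0,0,0,0,0],
    [0,0,0,0,0,0],
    [0,0,0,0,0,0],
  ],
)

```text
time: 4.03
tool_pos: [0.5769, -0.0082, 0.13]
tool_rot: [-0.0, 0.976, 0.217, -0.0]
contact_force: [-0.7, 0.2, 0.0]
gripper_width: -0.006
grasp_force: 0.0
```

Call:
play_rows(
  commands=[
    [0,0,0,0,0,0],
    [0,0,0,0,0,0],
    [0,0,0,0,0,0],
    [0,0,0,0,0,0],
    [0,0,0,0,0,0],
  ],
)

```text
time: 4.45
tool_pos: [0.5769, -0.0082, 0.13]
tool_rot: [-0.0, 0.976, 0.217, 0.0]
contact_force: [-0.6, 0.1, -0.3]
gripper_width: 0.004
grasp_force: 0.0
```

Call:
play_rows(
  commands=[
    [0,0,0,0,0,0],
    [0,0,0,0,0,0],
    [0,0,0,0,0,0],
    [0,0,0,0,0,0],
    [0,0,0,0,0,0],
  ],
)

```text
time: 4.87
tool_pos: [0.5769, -0.0082, 0.13]
tool_rot: [-0.0, 0.976, 0.217, 0.0]
contact_force: [0.7, 0.1, -0.1]
gripper_width: -0.003
grasp_force: 0.0
```

Call:
play_rows(
  commands=[
    [0,0,0,0,0,0],
    [0,0,0,0,0,0],
    [0,0,0,0,0,0],
    [0,0,0,0,0,0],
    [0,0,0,0,0,0],
  ],
)

```text
time: 5.28
tool_pos: [0.5769, -0.0082, 0.13]
tool_rot: [0.0, 0.976, 0.217, 0.0]
contact_force: [0.1, 0.7, -0.7]
gripper_width: -0.004
grasp_force: 0.0
```

Call:
play_rows(
  commands=[
    [0,0,-12,0,0,0],
    [0,0,-25,0,0,0],
    [0,0,-35,0,0,0],
    [0,0,-35,0,0,0],
    [0,0,-13,0,0,0],
  ],
)

```text
time: 5.7
tool_pos: [0.5792, -0.0085, 0.2574]
tool_rot: [0.002, 0.976, 0.217, 0.005]
contact_force: [1.3, 0.6, 1.0]
gripper_width: 0.002
grasp_force: 0.0
```

```bash
python3 - <<'E'
from h import *
from plant import manip
s=manip.state();R=R_of(s);p=s['tool_pos'];print(s['time'],p)
print(np.round(R.inv().apply(np.array([.591,-.289,.25])-p)*1000,1))
E
```

```text
5.7 [ 0.57917417 -0.0084677   0.25742312]
[-108.3  259.     7.9]
```

Call:
play_rows(
  commands=[
    [-6,15,0,0,0,0],
    [-12,30,0,0,0,0],
    [-13,32,0,0,0,0],
    [-13,32,0,0,0,0],
    [-13,32,0,0,0,0],
  ],
)

```text
time: 6.12
tool_pos: [0.5849, -0.1614, 0.2506]
tool_rot: [0.0, 0.976, 0.217, 0.0]
contact_force: [-0.1, 0.2, -0.6]
gripper_width: -0.0
grasp_force: 0.0
```

Call:
play_rows(
  commands=[
    [-13,32,0,0,0,0],
    [-13,32,0,0,0,0],
    [-12,30,0,0,0,0],
    [-8,18,0,0,0,0],
    [-3,7,0,0,0,0],
  ],
)

```text
time: 6.53
tool_pos: [0.5906, -0.2916, 0.25]
tool_rot: [0.0, 0.976, 0.216, -0.0]
contact_force: [-0.6, -0.9, -0.0]
gripper_width: -0.001
grasp_force: 0.0
```

Call:
play_rows(
  commands=[
    [0,0,0,0,0,0],
    [0,0,0,0,0,0],
    [0,0,0,0,0,0],
  ],
)

```text
time: 6.78
tool_pos: [0.5912, -0.2872, 0.2501]
tool_rot: [-0.0, 0.976, 0.218, 0.0]
contact_force: [1.0, -0.2, -0.2]
gripper_width: -0.002
grasp_force: 0.0
```

```bash
python3 - <<'E'
from h import *
from plant import manip,imaging
s=manip.state();R=R_of(s);p=s['tool_pos'];print(s['time'],p)
print(np.round(R.inv().apply(np.array([.591,-.289,.19])-p)*1000,1))
f=imaging.grab_frame('wrist');M=np.array(f['mount'])
Rc=R.as_matrix()@M[:3,:3];f['R']=Rc.T;f['t']=-Rc.T@(R.as_matrix()@M[:3,3]+p)
im=f['image'][:,:,::-1].copy()
a=np.linspace(0,2*np.pi,24)
for t in a: cv2.circle(im,tuple(int(round(v)) for v in proj(f,[.591+.035*np.cos(t),-.289+.035*np.sin(t),.145])),2,(0,0,255),-1)
cv2.imwrite('pics/w3.png',im)
E
```

```text
6.7833 [ 0.59122253 -0.28721312  0.25005953]
[-1.   1.6 60.1]
```

View pics/w3.png

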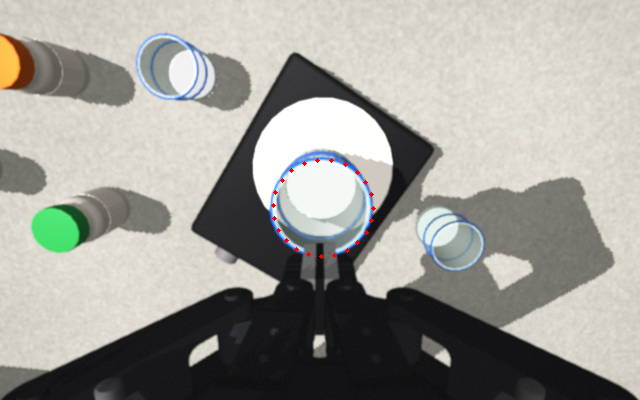

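The predicted rim circle (centre about (323,207)) lies on the beaker's rim to within a few pixels. I lower and hold.

Call:
play_rows(
  commands=[
    [-1,2,8,0,0,0],
    [0,0,18,0,0,0],
    [0,0,18,0,0,0],
    [0,0,10,0,0,0],
    [0,0,4,0,0,0],
  ],
)

```text
time: 7.25
tool_pos: [0.59, -0.2894, 0.1889]
tool_rot: [-0.002, 0.976, 0.218, -0.002]
contact_force: [0.2, 0.5, 0.2]
gripper_width: -0.002
grasp_force: 0.0
```

Call:
play_rows(
  commands=[
    [0,0,0,0,0,0],
    [0,0,0,0,0,0],
    [0,0,0,0,0,0],
    [0,0,0,0,0,0],
    [0,0,0,0,0,0],
  ],
)

```text
time: 7.67
tool_pos: [0.5915, -0.2912, 0.1932]
tool_rot: [0.001, 0.976, 0.217, 0.001]
contact_force: [0.2, -0.2, 0.4]
gripper_width: 0.0
grasp_force: 0.0
```

Call:
play_rows(
  commands=[
    [0,0,0,0,0,0],
    [0,0,0,0,0,0],
    [0,0,0,0,0,0],
    [0,0,0,0,0,0],
    [0,0,0,0,0,0],
  ],
)

```text
time: 8.08
tool_pos: [0.591, -0.2909, 0.192]
tool_rot: [-0.0, 0.976, 0.217, -0.0]
contact_force: [0.4, 0.4, 0.8]
gripper_width: -0.001
grasp_force: 0.0
```

Call:
play_rows(
  commands=[
    [0,0,0,0,0,0],
    [0,0,0,0,0,0],
    [0,0,0,0,0,0],
    [0,0,0,0,0,0],
    [0,0,0,0,0,0],
  ],
)

```text
time: 8.5
tool_pos: [0.591, -0.2909, 0.192]
tool_rot: [0.0, 0.976, 0.217, -0.0]
contact_force: [0.4, 0.4, -0.3]
gripper_width: 0.003
grasp_force: 0.0
```

Call:
play_rows(
  commands=[
    [0,0,0,0,0,0],
    [0,0,0,0,0,0],
    [0,0,0,0,0,0],
    [0,0,0,0,0,0],
    [0,0,0,0,0,0],
  ],
)

```text
time: 8.92
tool_pos: [0.5911, -0.2909, 0.192]
tool_rot: [-0.0, 0.976, 0.217, 0.0]
contact_force: [0.5, 0.0, -0.2]
gripper_width: 0.002
grasp_force: 0.0
```

Call:
play_rows(
  commands=[
    [0,0,0,0,0,0],
    [0,0,0,0,0,0],
    [0,0,0,0,0,0],
    [0,0,0,0,0,0],
    [0,0,0,0,0,0],
  ],
)

```text
time: 9.33
tool_pos: [0.591, -0.2908, 0.192]
tool_rot: [-0.0, 0.976, 0.217, 0.0]
contact_force: [0.8, -1.4, 0.6]
gripper_width: 0.003
grasp_force: 0.0
```

Call:
play_rows(
  commands=[
    [0,0,0,0,0,0],
    [0,0,0,0,0,0],
    [0,0,0,0,0,0],
    [0,0,0,0,0,0],
    [0,0,0,0,0,0],
  ],
)

```text
time: 9.75
tool_pos: [0.5911, -0.2908, 0.192]
tool_rot: [0.0, 0.976, 0.217, 0.0]
contact_force: [-0.4, -0.2, 0.3]
gripper_width: -0.001
grasp_force: 0.0
```

Call:
play_rows(
  commands=[
    [0,0,-12,0,0,0],
    [0,0,-25,0,0,0],
    [0,0,-30,0,0,0],
    [0,0,-20,0,0,0],
    [0,0,-3,0,0,0],
  ],
)

```text
time: 10.17
tool_pos: [0.5929, -0.292, 0.2893]
tool_rot: [0.004, 0.976, 0.217, 0.004]
contact_force: [1.0, -0.3, 0.9]
gripper_width: 0.003
grasp_force: 0.0
```

```bash
python3 - <<'E'
from h import *
from plant import manip
s=manip.state();R=R_of(s);p=s['tool_pos'];print(s['time'],p)
k=np.array([.519,.318,.0885]);y=np.array([.0027,.0757,0]);y/=np.linalg.norm(y);x=np.cross(y,[0,0,1])
n=-x*np.sin(np.radians(20))+np.array([0,0,1])*np.cos(np.radians(20));print('n',n)
for h in(.07,):
    q=k+n*(h+.019); print('hover TCP',q,'shift',np.round(R.inv().apply(q-p)*1000,1))
z=R.as_matrix()[:,2];ax=np.cross(z,-n);ang=np.degrees(np.arcsin(np.linalg.norm(ax)));print('rotvec tool',np.round(R.inv().apply(ax/np.linalg.norm(ax))*ang,2))
E
```

```text
10.1667 [ 0.59290326 -0.29201642  0.28933224]
n [-0.3418028   0.01219112  0.93969262]
hover TCP [0.48857955 0.31908501 0.17213264] shift [ 164.  -598.7  112.9]
rotvec tool [-8.64 17.48  0.  ]
```

Call:
play_rows(
  commands=[
    [4,-15,0,0,0,0],
    [8,-28,0,0,0,0],
    [9,-32,0,0,0,0],
    [9,-32,0,0,0,0],
    [9,-32,0,0,0,0],
  ],
)

```text
time: 10.58
tool_pos: [0.566, -0.1462, 0.28]
tool_rot: [-0.001, 0.976, 0.217, -0.001]
contact_force: [0.4, -0.3, -0.2]
gripper_width: 0.001
grasp_force: 0.0
```

Call:
play_rows(
  commands=[
    [9,-32,0,0,0,0],
    [9,-32,0,0,0,0],
    [9,-32,0,0,0,0],
    [9,-32,0,0,0,0],
    [9,-32,0,0,0,0],
  ],
)

```text
time: 11.0
tool_pos: [0.5386, 0.0178, 0.2802]
tool_rot: [-0.001, 0.976, 0.217, -0.001]
contact_force: [0.1, -0.1, 0.3]
gripper_width: -0.003
grasp_force: 0.0
```

Call:
play_rows(
  commands=[
    [9,-32,0,0,0,0],
    [9,-32,0,0,0,0],
    [9,-32,0,0,0,0],
    [9,-32,0,0,0,0],
    [9,-32,0,0,0,0],
  ],
)

```text
time: 11.42
tool_pos: [0.5113, 0.1815, 0.2803]
tool_rot: [-0.0, 0.976, 0.217, -0.001]
contact_force: [0.2, 0.1, 0.0]
gripper_width: -0.004
grasp_force: 0.0
```

Call:
play_rows(
  commands=[
    [9,-32,0,0,0,0],
    [9,-32,0,0,0,0],
    [8,-28,0,0,0,0],
    [4,-14,0,0,0,0],
    [0,0,0,0,0,0],
  ],
)

```text
time: 11.83
tool_pos: [0.4932, 0.291, 0.2801]
tool_rot: [-0.0, 0.976, 0.219, -0.002]
contact_force: [0.0, -0.3, -0.3]
gripper_width: 0.0
grasp_force: 0.0
```

Call:
play_rows(
  commands=[
    [0,0,0,-1.7,3.5,0],
    [0,0,0,-1.7,3.5,0],
    [0,0,0,-1.7,3.5,0],
    [0,0,0,-1.7,3.5,0],
    [0,0,0,-1.8,3.5,0],
  ],
)

```text
time: 12.25
tool_pos: [0.4949, 0.2874, 0.2808]
tool_rot: [0.041, 0.962, 0.214, 0.165]
contact_force: [-0.3, -0.4, -0.2]
gripper_width: -0.0
grasp_force: 0.0
```

Call:
play_rows(
  commands=[
    [0,0,0,0,0,0],
    [0,0,0,0,0,0],
    [0,0,0,0,0,0],
  ],
)

```text
time: 12.5
tool_pos: [0.4954, 0.2879, 0.2816]
tool_rot: [0.04, 0.962, 0.214, 0.164]
contact_force: [-0.5, -0.3, -0.0]
gripper_width: 0.0
grasp_force: 0.0
```

```bash
cat > k.py <<'E'
from h import *
from plant import manip,imaging
import sys
s=manip.state();R=R_of(s);p=s['tool_pos'];print(s['time'],p,'tool z',R.as_matrix()[:,2].round(3))
f=imaging.grab_frame('wrist');M=np.array(f['mount'])
Rc=R.as_matrix()@M[:3,:3];f['R']=Rc.T;f['t']=-Rc.T@(R.as_matrix()@M[:3,3]+p)
k=np.array([.519,.318,.0885]);n=np.array([-.342,.012,.940])
print('key proj',proj(f,k),'red',proj(f,[.5163,.2422,.0877]))
q=k+n*(float(sys.argv[1])/1000+.019);print('shift',np.round(R.inv().apply(q-p)*1000,1))
z=R.as_matrix()[:,2];ax=np.cross(z,-n);print('rot',np.degrees(R.inv().apply(ax)).round(2))
cv2.imwrite(sys.argv[2],f['image'][:,:,::-1]);pickle.dump(f,open('wk.pkl','wb'))
E
python3 k.py 40 pics/w4.png
```

```text
12.5 [0.49539494 0.28786149 0.28158455] tool z [ 0.332 -0.007 -0.943]
key proj [np.float64(271.83733313881163), np.float64(208.71849121450822)] red [np.float64(341.64154564909603), np.float64(242.61399166271764)]
shift [-25.  -46.8 130.7]
rot [-0.52  0.42  0.  ]
```

View pics/w4.png

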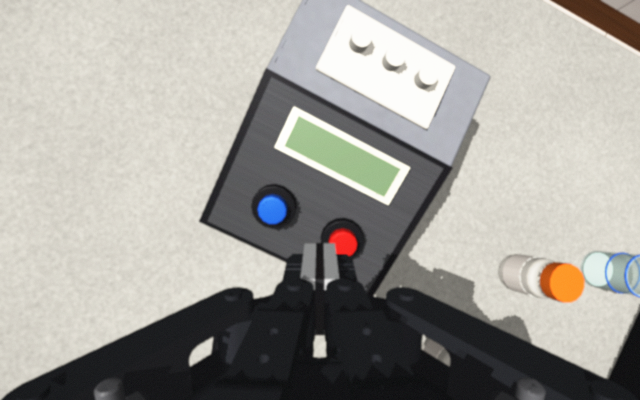

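The wrist view shows the blue key at (272,210), against a predicted (272,209), and the red key at (343,242). I align over the blue key and then approach.

Call:
play_rows(
  commands=[
    [-6,-11,0,-0.5,0.4,0],
    [-8,-15,0,0,0,0],
    [-8,-15,0,0,0,0],
    [-3,-6,10,0,0,0],
    [0,0,20,0,0,0],
  ],
)

```text
time: 12.97
tool_pos: [0.4665, 0.3214, 0.2409]
tool_rot: [0.042, 0.961, 0.214, 0.171]
contact_force: [0.5, 0.8, 0.9]
gripper_width: 0.0
grasp_force: 0.0
```

Call:
play_rows(
  commands=[
    [0,0,30,0,0,0],
    [0,0,30,0,0,0],
    [0,0,25,0,0,0],
    [0,0,12,0,0,0],
    [0,0,4,0,0,0],
  ],
)

```text
time: 13.38
tool_pos: [0.5001, 0.3174, 0.1404]
tool_rot: [0.044, 0.962, 0.213, 0.166]
contact_force: [-0.1, -0.0, -0.0]
gripper_width: 0.001
grasp_force: 0.0
```

Call:
play_rows(
  commands=[
    [0,0,0,0,0,0],
    [0,0,0,0,0,0],
    [0,0,0,0,0,0],
    [0,0,0,0,0,0],
  ],
)

```text
time: 13.72
tool_pos: [0.5013, 0.3194, 0.1464]
tool_rot: [0.043, 0.961, 0.213, 0.17]
contact_force: [-0.1, 0.3, -0.5]
gripper_width: -0.005
grasp_force: 0.0
```

```bash
python3 k.py 10 pics/w5.png
```

```text
13.7167 [0.50130542 0.31937062 0.14635687] tool z [ 0.346 -0.01  -0.938]
key proj [np.float64(319.3747241609165), np.float64(234.7095958740404)] red [np.float64(431.2265005531457), np.float64(288.79961760560224)]
shift [-3.3 -0.7 31.4]
rot [-0.02 -0.28 -0.  ]
```

View pics/w5.png

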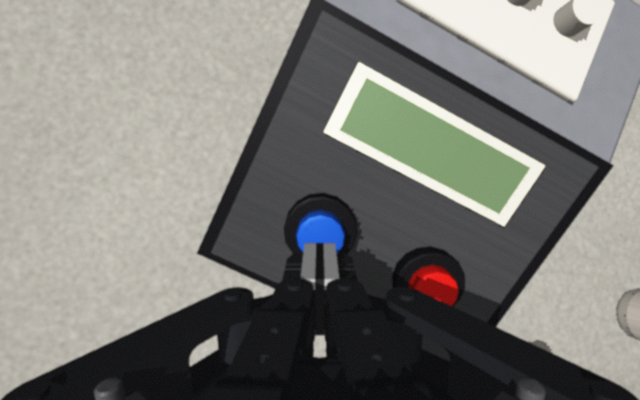

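The visible key circle is centred near (321,235), which matches the prediction. I close in with a −3 mm x correction, then press in small steps while watching the force.

Call:
play_rows(
  commands=[
    [-3,-1,8,0,0,0],
    [0,0,12,0,0,0],
    [0,0,10,0,0,0],
    [0,0,4,0,0,0],
    [0,0,0,0,0,0],
  ],
)

```text
time: 14.18
tool_pos: [0.5084, 0.3172, 0.1087]
tool_rot: [0.044, 0.962, 0.213, 0.167]
contact_force: [-1.8, -0.2, 1.0]
gripper_width: 0.001
grasp_force: 0.9
```

Call:
play_rows(
  commands=[
    [0,0,0,0,0,0],
    [0,0,2,0,0,0],
    [0,0,2,0,0,0],
    [0,0,0,0,0,0],
    [0,0,0,0,0,0],
  ],
)

```text
time: 14.6
tool_pos: [0.5108, 0.3181, 0.1078]
tool_rot: [0.043, 0.961, 0.213, 0.169]
contact_force: [-1.5, -1.1, 2.7]
gripper_width: -0.002
grasp_force: 1.4
```

Call:
play_rows(
  commands=[
    [0,0,1,0,0,0],
    [0,0,1,0,0,0],
    [0,0,0,0,0,0],
    [0,0,0,0,0,0],
    [0,0,0,0,0,0],
  ],
)

```text
time: 15.02
tool_pos: [0.5115, 0.318, 0.1059]
tool_rot: [0.043, 0.961, 0.213, 0.169]
contact_force: [-1.4, -1.6, 3.5]
gripper_width: -0.001
grasp_force: 2.0
```

Call:
play_rows(
  commands=[
    [0,0,1,0,0,0],
    [0,0,1,0,0,0],
    [0,0,0,0,0,0],
    [0,0,0,0,0,0],
    [0,0,0,0,0,0],
  ],
)

```text
time: 15.43
tool_pos: [0.5121, 0.3181, 0.1045]
tool_rot: [0.043, 0.961, 0.213, 0.169]
contact_force: [-5.9, -1.8, 8.5]
gripper_width: -0.001
grasp_force: 5.2
```

Call:
play_rows(
  commands=[
    [0,0,1,0,0,0],
    [0,0,0,0,0,0],
    [0,0,0,0,0,0],
    [0,0,0,0,0,0],
  ],
)

```text
time: 15.77
tool_pos: [0.5122, 0.3181, 0.1044]
tool_rot: [0.044, 0.961, 0.213, 0.169]
contact_force: [-12.9, -3.9, 15.4]
gripper_width: -0.001
grasp_force: 9.0
```

```bash
python3 k.py -5 pics/w6.png; python3 - <<'E'
import cv2
from plant import imaging
i=cv2.imread('pics/w6.png');S=imaging.grab_frame('scene')['image'][:,:,::-1]
import numpy as np
cv2.imwrite('pics/w6c.png',np.hstack([cv2.resize(i[170:310,250:390],(400,400)),cv2.resize(S[135:195,410:470],(400,400))]))
E
```

```text
15.7667 [0.51216242 0.31809052 0.10441473] tool z [ 0.343 -0.012 -0.939]
key proj [np.float64(321.6881840125655), np.float64(258.789598805867)] red [np.float64(462.64207647555094), np.float64(325.4742600804132)]
shift [0.9 0.3 3.3]
rot [ 0.01 -0.05  0.  ]
```

View pics/w6c.png

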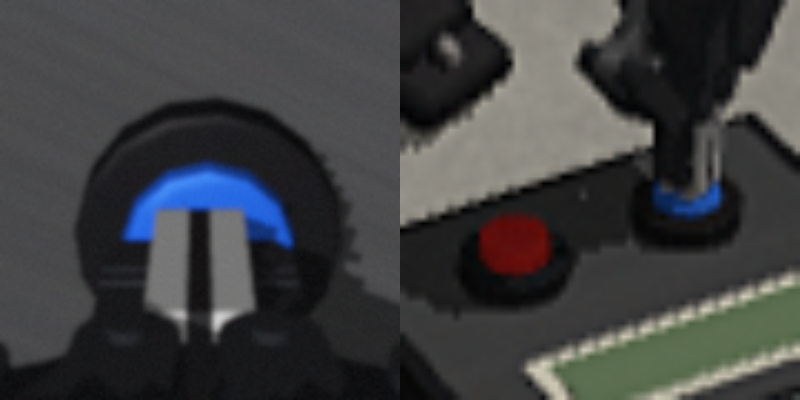

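The crop shows the closed fingertips sitting entirely on the blue key, with its top still proud of the collar. The key no longer moves at about 20 N, so it is at its stop. I release it and back off.

Call:
play_rows(
  commands=[
    [0,0,-4,0,0,0],
    [0,0,-8,0,0,0],
    [0,0,-15,0,0,0],
    [0,0,-25,0,0,0],
    [0,0,-30,0,0,0],
  ],
)

```text
time: 16.28
tool_pos: [0.4827, 0.3178, 0.1776]
tool_rot: [0.044, 0.962, 0.213, 0.166]
contact_force: [0.5, 0.6, -0.8]
gripper_width: 0.005
grasp_force: 0.0
```

Call:
play_rows(
  commands=[
    [0,0,-20,0,0,0],
    [0,0,-8,0,0,0],
    [0,0,0,0,0,0],
    [0,0,0,0,0,0],
    [0,0,0,0,0,0],
  ],
)

```text
time: 16.7
tool_pos: [0.474, 0.3185, 0.2037]
tool_rot: [0.044, 0.962, 0.213, 0.167]
contact_force: [-0.3, 0.1, -0.4]
gripper_width: 0.0
grasp_force: 0.0
```

Call:
play_rows(
  commands=[
    [0,0,0,0,0,0],
    [0,0,0,0,0,0],
    [0,0,0,0,0,0],
    [0,0,0,0,0,0],
    [0,0,0,0,0,0],
  ],
)

```text
time: 17.12
tool_pos: [0.4746, 0.319, 0.2056]
tool_rot: [0.043, 0.961, 0.213, 0.169]
contact_force: [-0.1, 0.3, 0.2]
gripper_width: 0.001
grasp_force: 0.0
```

```bash
python3 - <<'E'
from h import *
from plant import manip,imaging
d=pickle.load(open('f0.pkl','rb'))
S,T=imaging.grab_frame('scene'),imaging.grab_frame('top')
for n,hue,a in [('orange',(3,18),(348,225)),('blue',(105,125),(348,175)),('green',(50,80),(301,197)),('key',(100,125),(453,163)),('red',(0,6),(428,172))]:
    print(n,np.round(blob(d['scene']['image'],hue,a)[:3],1),np.round(blob(S['image'],hue,a)[:3],1))
for n,(x,y) in {'beaker':(239,265),'mouse':(408,138)}.items():
    w=np.s_[y-30:y+30,x-30:x+30]; print(n,np.abs(S['image'][w].astype(int)-d['scene']['image'][w]).mean())
s=manip.state();print(s['time'],s['tool_pos'],s['contact_force'])
E
```

```text
orange [348.3 224.3 251. ] [348.3 224.3 251. ]
blue [348.5 174.2 202. ] [348.6 174.3 205. ]
green [300.2 195.8 190. ] [300.3 196.  194. ]
key [452.7 162.6  77. ] [452.7 162.6  77. ]
red [426.9 171.   84. ] [426.8 170.9  86. ]
beaker 1.584814814814815
mouse 1.773425925925926
17.2167 [0.47464147 0.3190911  0.20591813] [-0.64764035  0.00632568  0.79343166]
```

Nothing has moved, and the blue key is back up.

```bash
python3 -c "
from plant import manip
print(manip.job_done())"
```

```text
the job is handed in; nothing more can be done
None
```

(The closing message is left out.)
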